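# Refit the rest buffer under a trike handbrake lever

### The arm

A 6-joint arm with a two-finger parallel gripper is mounted at the origin on the work surface. World frame = base frame: x ahead of the robot, y to its left, z up, the work surface at z = 0. Lengths are in mm, angles in rad, forces in N, time in s.
With the tool pointing down it reaches from about 275 to 1000 mm from the base axis. Payload 8.4 kg.
Tool frame: the origin (TCP) lies on the centre line of the jaws, within the pads' length; the fingertips stand 17 mm ahead of it and the grasp point (between the pads) lies 2 mm behind it; z points along the fingers, y is the line along which they close (so a half turn about z gives the same grasp; the last joint's range is limited). The gripper opens to 85 mm and grips with 20 to 120 N. Pads are 22 mm wide; open, the fingers measure 114 mm over their backs; the gripper's body (76 mm by 85 mm) begins 54 mm behind the grasp point. The pads swing forward as they close: fully open they stand 13 mm farther back than shut.
Start: joints at [1.232, 0.353, 1.633, -0, 1.155, -0.002], TCP at [206.541, 589.889, 248.281] pointing down, gripper open.
Joint ranges: [-2.63, 2.63], [-0.92, 2.1], [0.06, 2.66], [-1.3, 4.44], [0, 2.69], [-3.02, 3.02]. Speed limits (rad/s): [2.22, 2.22, 2.79, 3.14, 3.14, 3.14].

### API

Orientations are given as [roll, pitch, yaw] about the fixed x, y, z axes, in that order (R = Rz(yaw) Ry(pitch) Rx(roll)).
In Python, from rig import r, eyes gives the robot as it stands. The module is installed in compiled form; this text tells all that it offers.
- The arm moves only by the shell command python3 -m inch 'ROWS' [FORCE]. ROWS is JSON, a list of rows, each a list of 7 numbers: the shift along the tool's x, y, z in m, then the turn, a rotation vector about the tool's x, y, z in degrees, then the closure, from -1 (fully open) to 1 (shut). In form: [[x, y, z, rx, ry, rz, gripper], ...]. A call has 1 to 8 rows; each row shifts and turns the commanded pose from where the row before left it, along the tool's axes as they then stand; what a row does not reach is not made up. A row lasts 1/10 s, in which the tool goes at most 50 mm and 8.59 degrees, less where a joint would pass 70% of its speed; a pose out of reach is approached as far as the arm can. A call with a gripper value outside its range is refused whole. The fingers move at their own pace and stop on an object; FORCE is the grip in N (left out, the last holds). Time passes only in rows, so rows that do not move let the fingers close. It gives the time, the measured TCP pose, the force, the opening and the grip force at its end, in the units of the state.
- r.sense(): the state, without advancing time (a new reading comes with each control period).
- eyes.grab_frame(name): name is "side" or "top"; returns a dict with "img" (420x560x3 uint8, blue, green, red), "fx", "fy", "cx", "cy" (pixels), "R" (3x3) and "t" (3): a world point X has camera coordinates R X + t. Camera axes: x right, y down, z forward; pixel columns grow to the right and rows downward; lengths in mm; the calibration is good to about 2 mm. A picture is of the moment at which its call begins. There is no depth.
- r.sign_off(): hands the job in; it is judged then, once.
The state is a dict: "clock": time; "qpos": joint angles; "qvel": joint speeds; "joint_efforts": joint torques, N m; "eef_pos": TCP position; "tcp_rot": TCP orientation; "contact_force": force on the tool from outside, world axes, zero at the start; "wrist_torque": the same for the moment, N m; "opening": opening from 0.0 (shut) to 1.0 (fully open); "grasp_force": force on a finger pad.
Only numpy, scipy, OpenCV 4.12 (cv2) and the standard library are available. Lean on these libraries where they do the work, as an engineer would, in place of code of your own. Each camera call takes 0.05 s, during which the arm holds its last target. There are 200 camera calls.

### The job

The rest buffer of this trike handbrake is off its seat. Pull the lever up by its grip until the ratchet holds it on its own in one of its top two notches, and lay the white buffer flat and square in the shallow seat under the lever. Then press the button in the end of the grip and bring the lever all the way down, so that it rests on the buffer with the button out again; leave the other parts on the bench where they are.

Things in the scene. Friction and masses are not known exactly. Their poses are not given: they have to be found in the camera images.
- fixture: Aluminium mounting plate (285 x 100 x 12 mm) bolted to the bench; it carries the handbrake. Origin on the bench straight below the lever's pivot; the plate reaches from x = -225 to +60 mm. The lever runs from the pivot along the fixture's -x, roughly towards the robot (yaw within 0.3 rad); y is parallel to the hinge axis, z up. The lever starts down on its metal stop.
- pivot (a point): The lever's hinge axis at mid-width, 60 mm above the bench; axes as the fixture's. The lever's axis runs through it, in the fixture's x-z plane. The lever's weight and a light return spring pull it down, slowly. Pulled up, it clicks past the notches (3 to 8 N at the grip); let go, it drops back to the notch just below, and the pawl holds it there until the button is pressed.
- handbrake (a joint): Lever angle, rad: 0 = down on its metal stop, growing as it is pulled up; the lever's axis (pivot to button) stands 0.245 + value above level. Nine notches, at 0.16, 0.28, 0.40, 0.52, 0.64, 0.76, 0.88, 1.00 and 1.12; end stop at 1.18. Resting on the seated buffer it reads 0.08, below the first notch.
- grip (a point): Point on the axis of the lever's round black hand grip (30 mm diameter, from 185 to 271 mm from the pivot), 240 mm from the pivot: pinch it here from above, the fingers closing along fixture y; the lever can turn between the pads. The shank ahead of the grip is 18 mm wide and 22 mm high; a small stop foot under it lands on the buffer.
- release (a joint): Travel of the release button, m: 0 = out, 0.009 = fully in; about 0.006 in, it lifts the pawl clear. Spring 2.7 N rising to 7 N, a little more under the loaded pawl. It pops out by itself: if it does while the lever is above the first notch, the pawl catches again in the next notch down. It bobs as the lever clicks up and may rest 1 to 3 mm in.
- button_face (a point): Centre of the outer face of the steel release button (19 mm diameter) in the end of the grip, on the lever's axis, 287 mm from the pivot when out. It is pressed along the lever's axis towards the pivot; the point's x axis points that way. Keep it in, following the lever round, until the lever is below its first notch.
- buffer: The rest buffer: a loose white plastic block, 36 mm (its x) by 28 mm (its y) by 22 mm high, about 30 g, lying on the bench to the left or right of the handbrake. Origin at the centre of its underside. Pinch it across its 28 mm sides.
- seat (a point): Centre of the floor of the buffer's seat: an open steel tray on a post of the fixture, 160 mm from the pivot along fixture -x, 72 mm above the bench. Inside 42 mm (fixture x) by 34 mm (fixture y), rims 3 mm thick and 4 mm high. The buffer's long side goes along fixture x, either way round. With the lever in a top notch it is open from above (its end then lies 54 mm or more behind the centre).
- inlet_ring: Bystander: turned aluminium inlet ring, 72 mm flange diameter, 24 mm high. Origin at the centre of its underside. On the other side of the handbrake from the buffer.
- caliper: Bystander: steel vernier caliper lying flat, 230 mm long, 7 mm high. Origin at mid-length of its beam, on the underside; x along the beam towards the jaws.
- carburettor: Bystander: aluminium carburettor about 110 x 90 x 110 mm. Origin at the centre of its underside.
Not all that is in view belongs to the job. There is more than one size of the buffer; the job needs the middle-sized.

How it is judged (in metres and radians):
On the way, in this order (a step that is already met when the one before it is completed fails the run):
1. the lever stands in its eighth or ninth notch, held by the ratchet alone, fingers off it (value of joint handbrake above 0.97 rad and velocity of joint handbrake between -0.1 and 0.1 rad/s and contact force between each of the arm, the fingers and handbrake below 0.3 N), for 0.4 s.
2. the buffer lies flat and square in the seat, let go, with the lever still up in one of its top two notches (x of buffer in the frame of seat between -0.005 and 0.005 m and y of buffer in the frame of seat between -0.005 and 0.005 m and z of buffer in the frame of seat between -0.003 and 0.003 m and angle between buffer's own z axis and vertical below 0.06 rad and angle between the x axis of buffer and the x axis of fixture, either way round below 0.2 rad and value of joint handbrake above 0.97 rad and contact force between the fingers and buffer below 0.2 N and linear speed of buffer below 0.02 m/s), for 0.3 s.
3. the release button is pressed in (value of joint release above 0.005 m and contact force between the fingers and release above 0.5 N), for 0.04 s.
At the end, for the whole second after the job is handed in: The buffer lies flat in the seat (within 5 mm of its centre each way, 3 mm of its floor, level to 0.06 rad, square to 0.2 rad), the lever rests still on the buffer (joint between 0.05 and 0.115 rad, pressing on it), the button is out (less than 4.5 mm in) (x of buffer in the frame of seat between -0.005 and 0.005 m and y of buffer in the frame of seat between -0.005 and 0.005 m and z of buffer in the frame of seat between -0.003 and 0.003 m and angle between buffer's own z axis and vertical below 0.06 rad and angle between the x axis of buffer and the x axis of fixture, either way round below 0.2 rad and value of joint handbrake between 0.05 and 0.115 rad and velocity of joint handbrake between -0.05 and 0.05 rad/s and value of joint release below 0.0045 m and contact force between handbrake and buffer above 0.2 N and linear speed of buffer below 0.02 m/s); the robot touches nothing.
It fails at once if the inlet ring is pushed more than 30 mm or tipped (distance of inlet_ring from where it was at the start of the episode above 0.03 m or angle between inlet_ring's own z axis and vertical above 0.35 rad).
It fails at once if the caliper is pushed more than 30 mm or tipped (distance of caliper from where it was at the start of the episode above 0.03 m or angle between caliper's own z axis and vertical above 0.35 rad).
It fails at once if the carburettor is pushed more than 30 mm or tipped (distance of carburettor from where it was at the start of the episode above 0.03 m or angle between carburettor's own z axis and vertical above 0.35 rad).
It also fails if it takes over 72 s, if anything falls off the work surface, if the arm or the gripper's body presses on something with over 40 N, if the wrist force passes 120 N, or if a joint passes its speed limit or range.

## Working session

There is one attempt and no reset: what is moved stays moved. The work goes in short steps, Python scripts to look and compute and a shell command to move; the robot and the scene stay as the last step left them, time stands still between calls to the robot, and variables do not carry over. Pictures are saved under pics/ and viewed, at most 12 in all, crops included, and the job is handed in when it is done.

```bash
mkdir -p pics; ls
python3 - <<'E'
from rig import r,eyes
import cv2
for n in("side","top"):
    f=eyes.grab_frame(n);cv2.imwrite(f"pics/{n}0.png",f["img"]);print(n,f["fx"],f["cx"],f["cy"],f["R"],f["t"])
print(r.sense())
E
```

```text
pics
side 510.13419334596614 286.0295839856367 212.70487099380432 [[-0.98393161 -0.17703717  0.02316081]
 [-0.12031042  0.56155881 -0.81864345]
 [ 0.13192417 -0.80827566 -0.57383488]] [ 582.72640843  155.6239614  1250.94075705]
top 392.90515134759494 272.9906830650568 204.15606347038002 [[ 0.00826308 -0.99982291  0.01690769]
 [-0.98603394 -0.01095939 -0.16618351]
 [ 0.16633937 -0.01529837 -0.98594988]] [ -13.951716    606.67540795 1080.93342889]
{'clock': 0.1, 'qpos': array([ 1.23161375e+00,  3.53562718e-01,  1.63406879e+00,  1.61226788e-05,
        1.15517437e+00, -2.40073818e-03]), 'qvel': array([-0.00102836, -0.00082957, -0.00185716, -0.00036054,  0.00091962,
        0.00020909]), 'joint_efforts': array([ 8.79263716e-04, -6.06363487e+01, -3.42817390e+01, -5.91148182e-05,
        3.93362759e-03, -6.13499992e-06]), 'eef_pos': array([206.39416809, 589.5113484 , 247.64297115]), 'tcp_rot': array([-3.14037947e+00, -1.76547589e-05,  2.80480428e+00]), 'contact_force': array([-0.34048668, -0.68936643,  0.23320323]), 'wrist_torque': array([-0.0162927 , -0.02624694, -0.0156093 ]), 'grasp_force': 0.0, 'opening': 0.9986998222253866}
```

View pics/side0.png

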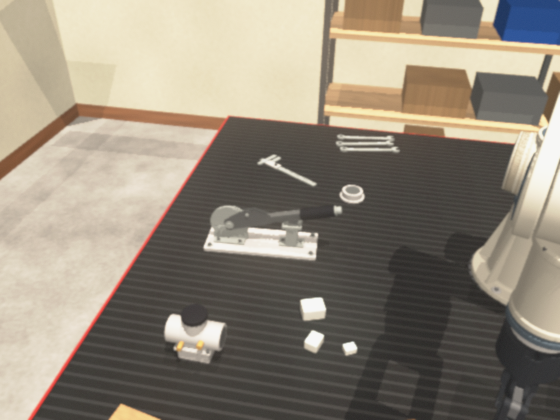

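View pics/top0.png

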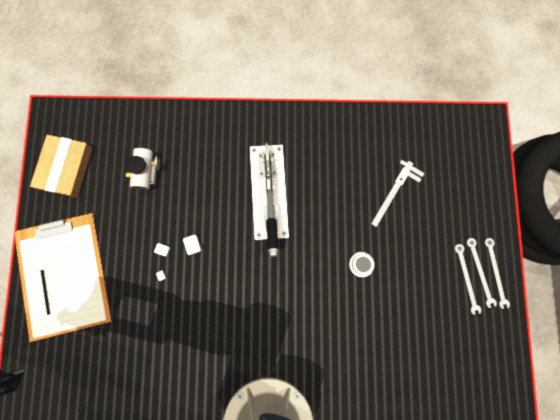

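The side view shows the handbrake at about (275,230) and three white blocks at (313,308), (314,341) and (349,349). In the top view the same blocks are at (192,244), (162,250) and (160,275), the plate spans (250–288, 146–240), and the grip end is at (273,252). Next I'll measure the blocks and the plate.

```bash
cat > h.py <<'E'
import numpy as np, cv2
from rig import r,eyes
def ray(f,u,v):
    d=np.array([(u-f["cx"])/f["fx"],(v-f["cy"])/f["fy"],1.0]); R=np.array(f["R"]);t=np.array(f["t"])
    return -R.T@t, R.T@d
def onz(f,u,v,z):
    o,d=ray(f,u,v); return o+d*(z-o[2])/d[2]
def proj(f,X):
    c=np.array(f["R"])@np.array(X)+f["t"]; return [f["fx"]*c[0]/c[2]+f["cx"],f["fy"]*c[1]/c[2]+f["cy"]]
def two(f,p,g,q):
    o1,d1=ray(f,*p);o2,d2=ray(g,*q)
    s=np.linalg.lstsq(np.c_[d1,-d2],o2-o1,rcond=None)[0]
    a=o1+s[0]*d1;b=o2+s[1]*d2
    return (a+b)/2,np.linalg.norm(a-b)
def blobs(f,box,lo=(150,150,150),hi=(255,255,255),amin=20):
    x0,y0,x1,y1=box; m=cv2.inRange(f["img"],lo,hi)[y0:y1,x0:x1]
    cs,_=cv2.findContours(m,cv2.RETR_EXTERNAL,cv2.CHAIN_APPROX_NONE)
    return [c+[[x0,y0]] for c in cs if cv2.contourArea(c)>=amin]
def worldrect(f,c,z):
    P=np.array([onz(f,*p[0],z)[:2] for p in c],np.float32)
    return cv2.minAreaRect(P)
E
python3 - <<'E'
from h import *
f=eyes.grab_frame("top");s=eyes.grab_frame("side")
for c in blobs(f,(140,225,215,290)):
    m=cv2.moments(c);print("top",m["m10"]/m["m00"],m["m01"]/m["m00"],cv2.contourArea(c),worldrect(f,c,22))
for c in blobs(f,(240,140,300,260),lo=(170,170,170)):
    print("plate",worldrect(f,c,12),cv2.boundingRect(c))
for c in blobs(s,(280,290,380,370)):
    print("side",cv2.boundingRect(c))
a=cv2.resize(f["img"][225:290,140:215],None,fx=8,fy=8,interpolation=cv2.INTER_CUBIC)
b=cv2.resize(f["img"][140:265,235:305],None,fx=4.16,fy=4.16,interpolation=cv2.INTER_CUBIC)[:520]
cv2.imwrite("pics/c1.png",np.hstack([a[:,:500],b]))
E
```

```text
top 160.0795107033639 275.4525993883792 54.5 ((401.6774597167969, 312.1439208984375), (25.66715431213379, 21.176774978637695), 27.37067222595215)
top 161.1344537815126 249.2240896358543 119.0 ((476.1834411621094, 312.89617919921875), (38.54838943481445, 29.557186126708984), 72.33251953125)
top 191.25572801182557 244.3022912047302 225.5 ((491.396240234375, 227.24143981933594), (51.64976119995117, 40.790245056152344), 19.08082389831543)
plate ((473.0676574707031, -8.412873268127441), (14.520828247070312, 14.6235933303833), 0.5132923126220703) (270, 249, 6, 6)
plate ((653.8736572265625, 5.387992858886719), (285.8520812988281, 101.27920532226562), 3.918607711791992) (250, 145, 39, 95)
side (343, 342, 14, 13)
side (304, 330, 20, 22)
side (300, 297, 26, 23)
```

View pics/c1.png

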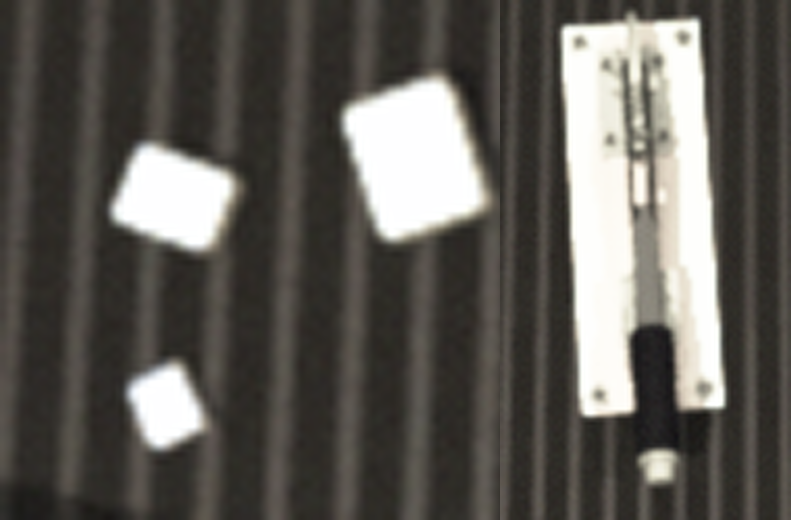

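The three candidates in the top view are the large block at (192,244), about 52x41 mm, the middle block at (161,249), about 38x30 mm, and the small one at (160,275), about 25x21 mm. The middle one fits the 36x28 mm description, and the crop confirms it. I'll refine the fixture pose and work out the first move.

```bash
cat >> h.py <<'E'
from scipy.spatial.transform import Rotation as Ro
from scipy.linalg import logm,expm
PIV=np.array([736.2,11.0,60]);YAW=np.radians(3.92)
def fx(p): # fixture coords (origin pivot) -> world
    return PIV+Ro.from_euler('z',YAW).apply(p)
def lev(L,a,off=0): # point on lever axis at value a
    return fx([-L*np.cos(.245+a)-off*np.sin(.245+a)*0,0,L*np.sin(.245+a)])
def down(yawdeg): # tool down, tool y at world angle yawdeg
    return Ro.from_euler('xyz',[180,0,yawdeg+90],degrees=True)  # y tool = Rz(yaw+90)*(0,-1,0) -> angle yaw
def tilt(R,deg): # pitch about fixture y: positive turns tool z from down towards +x
    return Ro.from_rotvec(-np.radians(deg)*np.array([-np.sin(YAW),np.cos(YAW),0]))*R
def T(p,R):
    M=np.eye(4);M[:3,:3]=R.as_matrix();M[:3,3]=p;return M
def cur():
    s=r.sense();return T(s["eef_pos"],Ro.from_euler('xyz',s["tcp_rot"]))
def rows(A,B,n=1):
    D=np.linalg.inv(A)@B;e=np.real(expm(logm(D)/n))
    return np.round(np.r_[e[:3,3]/1000,Ro.from_matrix(e[:3,:3]).as_rotvec(degrees=True)],4)
np.set_printoptions(suppress=True)
E
python3 - <<'E'
from h import *
f=eyes.grab_frame("top");s=eyes.grab_frame("side")
c=blobs(f,(262,244,285,262));print([(cv2.boundingRect(x),cv2.contourArea(x)) for x in c])
d=blobs(s,(330,200,350,222),lo=(130,130,130),amin=5);print([(cv2.boundingRect(x),cv2.contourArea(x)) for x in d])
cc=lambda x:np.array(cv2.minEnclosingCircle(x)[0])
print("tri",two(f,cc(c[0]),s,cc(d[0])),"pred mid of button ~279",lev(281,0))
# plate in side view
for c in blobs(s,(195,200,330,270),lo=(170,170,170),amin=100): print(worldrect(s,c,12))
for dz in(0,): print("proj seat top/side",proj(f,fx([-160,0,12])),proj(s,fx([-160,0,12])))
B=T(lev(240,0)+[0,0,92],down(93.92))
print(lev(240,0),rows(cur(),B,16))
E
```

```text
[((269, 248, 8, 8), 30.5)]
[((334, 206, 8, 7), 40.5), ((343, 200, 7, 3), 7.0)]
tri (array([468.38732324,  -7.32867815, 128.66770467]), np.float64(1.098561436006168)) pred mid of button ~279 [464.22918595  -7.63648923 128.15832727]
((655.4151000976562, 10.223468780517578), (284.62371826171875, 107.37616729736328), 3.6070029735565186)
proj seat top/side [np.float64(270.13697390601936), np.float64(213.46045204458613)] [np.float64(292.8041873557148), np.float64(223.55658327921873)]
[503.91176024  -4.91728617 118.21351795] [-0.024  -0.0343  0.0024 -0.0017 -0.0004 -1.4512]
```

```bash
R="";
python3 -m inch '[[-0.024,-0.0343,0.0024,0,0,-1.45,-1],[-0.024,-0.0343,0.0024,0,0,-1.45,-1],[-0.024,-0.0343,0.0024,0,0,-1.45,-1],[-0.024,-0.0343,0.0024,0,0,-1.45,-1],[-0.024,-0.0343,0.0024,0,0,-1.45,-1],[-0.024,-0.0343,0.0024,0,0,-1.45,-1],[-0.024,-0.0343,0.0024,0,0,-1.45,-1],[-0.024,-0.0343,0.0024,0,0,-1.45,-1]]'
python3 -m inch '[[-0.024,-0.0343,0.0024,0,0,-1.45,-1],[-0.024,-0.0343,0.0024,0,0,-1.45,-1],[-0.024,-0.0343,0.0024,0,0,-1.45,-1],[-0.024,-0.0343,0.0024,0,0,-1.45,-1],[-0.024,-0.0343,0.0024,0,0,-1.45,-1],[-0.024,-0.0343,0.0024,0,0,-1.45,-1],[-0.024,-0.0343,0.0024,0,0,-1.45,-1],[-0.024,-0.0343,0.0024,0,0,-1.45,-1]]'
python3 -m inch '[[0,0,0,0,0,0,-1],[0,0,0,0,0,0,-1]]'
python3 - <<'E'
from h import *
B=T(lev(240,0)+[0,0,-2],down(93.92))
print(r.sense()["qpos"],rows(cur(),B,1))
E
```

```text
clock: 1.1
eef_pos: [325.3, 275.7, 229.2]
tcp_rot: [3.141, 0.0, 3.009]
contact_force: [0.9, -0.1, 0.1]
opening: 1.003
grasp_force: 0.0
clock: 1.9
eef_pos: [504.7, -6.9, 209.9]
tcp_rot: [3.142, 0.0, -3.073]
contact_force: [-0.4, 0.2, 1.7]
opening: 0.999
grasp_force: 0.0
clock: 2.1
eef_pos: [504.0, -5.9, 209.6]
tcp_rot: [3.141, -0.001, -3.076]
contact_force: [-0.7, -0.2, 0.2]
opening: 1.004
grasp_force: 0.0
[-0.01471859  0.20989844  1.92667615  0.00018896  1.00580104 -1.65145905] [-0.      0.0009  0.0934  0.0128 -0.044  -0.1475]
```

```bash
cd .;
python3 -m inch '[[0,0,0.025,0,0,0,-1],[0,0.001,0.03,0,0,0,-1],[0,0,0.025,0,0,0,-1],[0,0,0.0135,0,0,0,-1],[0,0,0,0,0,0,1],[0,0,0,0,0,0,1],[0,0,0,0,0,0,1],[0,0,0,0,0,0,1]]' 40
python3 -m inch '[[0,0,0,0,0,0,1],[0,0,0,0,0,0,1]]'
python3 - <<'E'
from h import *
# grasp point 2 mm behind TCP; tool tilt 0->35 with lever 0->1.15
def P(a):
    R=tilt(down(93.92),35*a/1.15); return T(lev(240,a)+2*R.as_matrix()[:,2],R)
av=np.linspace(0,1.15,25)
for i in range(24): print(i,rows(P(av[i]),P(av[i+1])))
print(cur())
E
```

```text
clock: 2.9
eef_pos: [504.7, -5.2, 117.6]
tcp_rot: [-3.139, 0.002, -3.072]
contact_force: [-1.0, -36.3, -0.2]
opening: 0.336
grasp_force: 44.3
clock: 3.1
eef_pos: [504.6, -5.6, 117.4]
tcp_rot: [-3.139, 0.002, -3.073]
contact_force: [0.1, -9.7, 1.3]
opening: 0.335
grasp_force: 41.8
0 [-0.0031  0.     -0.0111 -0.     -1.4583  0.    ]
1 [-0.0039  0.     -0.0108  0.     -1.4583 -0.    ]
2 [-0.0047 -0.     -0.0105 -0.     -1.4583 -0.    ]
3 [-0.0055 -0.     -0.0102 -0.     -1.4583  0.    ]
4 [-0.0062  0.     -0.0097  0.     -1.4583 -0.    ]
5 [-0.0069 -0.     -0.0093  0.     -1.4583  0.    ]
6 [-0.0075  0.     -0.0087  0.     -1.4583 -0.    ]
7 [-0.0082 -0.     -0.0082  0.     -1.4583  0.    ]
8 [-0.0087 -0.     -0.0075  0.     -1.4583 -0.    ]
9 [-0.0093 -0.     -0.0069 -0.     -1.4583 -0.    ]
10 [-0.0097  0.     -0.0062  0.     -1.4583  0.    ]
11 [-0.0102  0.     -0.0055  0.     -1.4583  0.    ]
12 [-0.0105  0.     -0.0047  0.     -1.4583 -0.    ]
13 [-0.0109 -0.     -0.0039 -0.     -1.4583 -0.    ]
14 [-0.0111 -0.     -0.0031 -0.     -1.4583 -0.    ]
15 [-0.0113 -0.     -0.0023  0.     -1.4583 -0.    ]
16 [-0.0115  0.     -0.0015 -0.     -1.4583  0.    ]
17 [-0.0115 -0.     -0.0006 -0.     -1.4583 -0.    ]
18 [-0.0115  0.      0.0002  0.     -1.4583  0.    ]
19 [-0.0115  0.      0.0011 -0.     -1.4583 -0.    ]
20 [-0.0114 -0.      0.0019 -0.     -1.4583 -0.    ]
21 [-0.0112 -0.      0.0027  0.     -1.4583 -0.    ]
22 [-0.011   0.      0.0035 -0.     -1.4583 -0.    ]
23 [-0.0107  0.      0.0043 -0.     -1.4583  0.    ]
[[ -0.99762994  -0.06878109   0.00191239 504.64245195]
 [ -0.06878527   0.99762903  -0.00221524  -5.56808547]
 [ -0.00175549  -0.00234154  -0.99999572 117.38694882]
 [  0.           0.           0.           1.        ]]
```

```bash
cd .;
python3 -m inch '[[-0.0031,0,-0.0111,0,-1.46,0,1],[-0.0039,0,-0.0108,0,-1.46,0,1],[-0.0047,0,-0.0105,0,-1.46,0,1],[-0.0055,0,-0.0102,0,-1.46,0,1],[-0.0062,0,-0.0097,0,-1.46,0,1],[-0.0069,0,-0.0093,0,-1.46,0,1],[-0.0075,0,-0.0087,0,-1.46,0,1],[-0.0082,0,-0.0082,0,-1.46,0,1]]'
python3 -m inch '[[-0.0087,0,-0.0075,0,-1.46,0,1],[-0.0093,0,-0.0069,0,-1.46,0,1],[-0.0097,0,-0.0062,0,-1.46,0,1],[-0.0102,0,-0.0055,0,-1.46,0,1]]'
python3 - <<'E'
from h import *
M=cur();g=M[:3,3]-2*M[:3,2];v=Ro.from_euler('z',-YAW).apply(g-PIV);print(v,np.hypot(v[0],v[2]),np.arctan2(v[2],-v[0])-.245)
E
```

```text
clock: 3.9
eef_pos: [542.5, -3.0, 199.4]
tcp_rot: [-3.139, 0.204, -3.073]
contact_force: [3.1, -10.1, -8.8]
opening: 0.334
grasp_force: 40.8
clock: 4.3
eef_pos: [572.6, -0.9, 233.6]
tcp_rot: [-3.139, 0.304, -3.073]
contact_force: [2.6, -10.4, -10.3]
opening: 0.333
grasp_force: 40.2
[-164.65708152   -0.68684081  175.5359463 ] 240.67576308359074 0.572365775409764
```

Tracking is good, so I'll continue the lift.

```bash
cd .;
python3 -m inch '[[-0.0105,0,-0.0047,0,-1.46,0,1],[-0.0109,0,-0.0039,0,-1.46,0,1],[-0.0111,0,-0.0031,0,-1.46,0,1],[-0.0113,0,-0.0023,0,-1.46,0,1],[-0.0115,0,-0.0015,0,-1.46,0,1],[-0.0115,0,-0.0006,0,-1.46,0,1],[-0.0115,0,0.0002,0,-1.46,0,1],[-0.0115,0,0.0011,0,-1.46,0,1]]'
python3 -m inch '[[-0.0114,0,0.0019,0,-1.46,0,1],[-0.0112,0,0.0027,0,-1.46,0,1],[-0.011,0,0.0035,0,-1.46,0,1],[-0.0107,0,0.0043,0,-1.46,0,1],[0,0,0,0,0,0,1]]'
python3 - <<'E'
from h import *
M=cur();g=M[:3,3]-2*M[:3,2];v=Ro.from_euler('z',-YAW).apply(g-PIV);print(v,np.hypot(v[0],v[2]),np.arctan2(v[2],-v[0])-.245)
E
```

```text
clock: 5.1
eef_pos: [652.0, 6.0, 283.5]
tcp_rot: [3.141, 0.512, -3.074]
contact_force: [-0.2, 0.2, -0.2]
opening: 0.002
grasp_force: 0.0
clock: 5.6
eef_pos: [696.3, 9.0, 294.9]
tcp_rot: [-3.142, 0.613, -3.073]
contact_force: [-0.7, 0.1, 0.2]
opening: 0.004
grasp_force: 0.0
[-41.08022843   0.73107478 236.49090828] 240.03236212764608 1.1538050941343245
```

The fingers are shut, so the grip slipped off partway. I'll look.

Run:
```python
from h import *
f=eyes.grab_frame("side");t=eyes.grab_frame("top")
cv2.imwrite("pics/c2.png",np.hstack([cv2.resize(f["img"][110:270,190:350],(480,480)),cv2.resize(t["img"][130:270,220:320],(320,480))]))
for a in(.4,.52,.64,.76): print(a,proj(f,lev(285,a)),proj(t,lev(285,a)))
```

```text
0.4 [np.float64(323.82003107557665), np.float64(170.84619558139022)] [np.float64(272.46018650470154), np.float64(231.98174048807235)]
0.52 [np.float64(314.9576650818493), np.float64(160.34413523551686)] [np.float64(272.0649731285276), np.float64(221.43663552509318)]
0.64 [np.float64(304.5455104733164), np.float64(150.6156416127365)] [np.float64(271.5563041007683), np.float64(209.28050285548443)]
0.76 [np.float64(292.742016649531), np.float64(141.874178518725)] [np.float64(270.9404257147129), np.float64(195.7323929791808)]
```

View pics/c2.png

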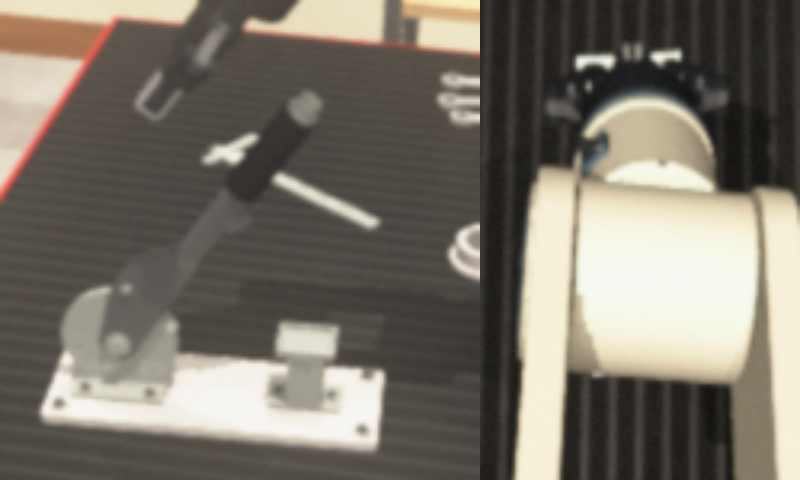

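The crop shows the lever tip at (304,103), which is full-frame (291,144). That puts it at 0.76, held by the ratchet. I'll back off, open the fingers and regrip with more force, with the tool closer to perpendicular to the lever.

```bash
cd .
cat >> h.py <<'E'
def G(a,tl,deep=0,L=240):
    R=tilt(down(93.92),tl); return T(lev(L,a)+(2+deep)*R.as_matrix()[:,2],R)
E
python3 -m inch '[[0,0,-0.04,0,0,0,1],[0,0,-0.04,0,0,0,0],[0,0,-0.04,0,0,0,-1],[0,0,-0.03,0,0,0,-1],[0,0,0,0,0,0,-1]]' 100
python3 - <<'E'
from h import *
f=eyes.grab_frame("side")
c=max(blobs(f,(270,130,310,165),lo=(130,130,130),amin=5),key=cv2.contourArea);print(cv2.boundingRect(c),proj(f,lev(279,.76)))
print(r.sense()["qpos"],rows(cur(),G(.76,50,-105),8),rows(G(.76,50,-105),G(.76,50,4),1))
a=np.linspace(.76,1.155,9)
for i in range(8): print(rows(G(a[i],50+1*i,4),G(a[i+1],51+1*i,4)))
E
```

```text
clock: 6.2
eef_pos: [609.0, 2.9, 422.7]
tcp_rot: [-3.141, 0.618, -3.073]
contact_force: [-0.1, 0.8, -0.6]
opening: 0.676
grasp_force: 0.0
(288, 141, 9, 10) [np.float64(291.2641875213525), np.float64(143.77763546129938)]
[-0.02662862 -0.07848026  1.88893982  0.08229276  0.71944487 -1.71030998] [ 0.0151 -0.0001  0.0019 -0.0046 -1.8422 -0.0003] [-0.    -0.     0.109  0.    -0.    -0.   ]
[-0.0113  0.      0.0039 -0.     -1.     -0.    ]
[-0.011  -0.      0.0046  0.     -1.     -0.    ]
[-0.0107 -0.      0.0053  0.     -1.     -0.    ]
[-0.0103  0.      0.006  -0.     -1.      0.    ]
[-0.0099  0.      0.0067  0.     -1.     -0.    ]
[-0.0094 -0.      0.0073 -0.     -1.      0.    ]
[-0.0089 -0.      0.0079 -0.     -1.      0.    ]
[-0.0084 -0.      0.0085 -0.     -1.     -0.    ]
```

Mistake found: I tilted the wrong way, so the fingers ran nearly along the lever and slipped off the end. I'll regrip with the opposite tilt of −20°.

```bash
cd .
python3 - <<'E'
from h import *
L=237
print(rows(cur(),G(.76,-20,-105,L),8),rows(G(.76,-20,-105,L),G(.76,-20,0,L),1))
a=np.linspace(.76,1.155,13)
for i in range(12): print(rows(G(a[i],-20,0,L),G(a[i+1],-20,0,L)))
E
```

```text
[-0.0029 -0.0001  0.009  -0.0037  6.9078 -0.003 ] [-0.     0.     0.105 -0.    -0.     0.   ]
[-0.0049  0.     -0.0061 -0.     -0.      0.    ]
[-0.0051 -0.     -0.0059 -0.     -0.      0.    ]
[-0.0052 -0.     -0.0058 -0.     -0.      0.    ]
[-0.0054 -0.     -0.0056 -0.     -0.      0.    ]
[-0.0056 -0.     -0.0054 -0.     -0.      0.    ]
[-0.0058 -0.     -0.0052 -0.     -0.      0.    ]
[-0.006  0.    -0.005 -0.    -0.     0.   ]
[-0.0061 -0.     -0.0048 -0.     -0.      0.    ]
[-0.0063 -0.     -0.0046 -0.     -0.      0.    ]
[-0.0064 -0.     -0.0044 -0.     -0.      0.    ]
[-0.0066 -0.     -0.0042 -0.     -0.      0.    ]
[-0.0067 -0.     -0.004  -0.     -0.      0.    ]
```

```bash
cd .;
python3 -m inch '[[-0.0029,0,0.009,0,6.9,0,-1],[-0.0029,0,0.009,0,6.9,0,-1],[-0.0029,0,0.009,0,6.9,0,-1],[-0.0029,0,0.009,0,6.9,0,-1],[-0.0029,0,0.009,0,6.9,0,-1],[-0.0029,0,0.009,0,6.9,0,-1],[-0.0029,0,0.009,0,6.9,0,-1],[-0.0029,0,0.009,0,6.9,0,-1]]' 100
python3 -m inch '[[0,0,0,0,0,0,-1],[0,0,0,0,0,0,-1]]'
python3 - <<'E'
from h import *
print(r.sense()["qpos"],rows(cur(),G(.76,-20,0,237),1))
E
```

```text
clock: 7.05
eef_pos: [644.8, 5.5, 351.9]
tcp_rot: [-3.142, -0.358, -3.073]
contact_force: [0.8, -0.8, -0.7]
opening: 0.999
grasp_force: 0.0
clock: 7.25
eef_pos: [644.6, 5.5, 351.4]
tcp_rot: [3.141, -0.353, -3.073]
contact_force: [-0.0, 0.4, 0.4]
opening: 1.0
grasp_force: 0.0
[ 0.01538767  0.51015288  1.21286004 -0.01848006  1.77126483 -1.62422689] [ 0.0015 -0.0008  0.0999  0.0128 -0.2348 -0.0007]
```

```bash
cd .;
python3 -m inch '[[0.0005,0,0.025,0,0,0,-1],[0.0005,-0.0005,0.035,0,0,0,-1],[0.0005,0,0.025,0,0,0,-1],[0,0,0.015,0,0,0,-1],[0,0,0,0,0,0,1],[0,0,0,0,0,0,1],[0,0,0,0,0,0,1],[0,0,0,0,0,0,1]]' 100
python3 -m inch '[[0,0,0,0,0,0,1],[-0.0049,0,-0.0061,0,0,0,1],[-0.0051,0,-0.0059,0,0,0,1],[-0.0052,0,-0.0058,0,0,0,1],[-0.0054,0,-0.0056,0,0,0,1],[-0.0056,0,-0.0054,0,0,0,1],[-0.0058,0,-0.0052,0,0,0,1]]'
python3 -m inch '[[-0.006,0,-0.005,0,0,0,1],[-0.0061,0,-0.0048,0,0,0,1],[-0.0063,0,-0.0046,0,0,0,1],[-0.0064,0,-0.0044,0,0,0,1],[-0.0066,0,-0.0042,0,0,0,1],[-0.0067,0,-0.004,0,0,0,1],[0,0,0,0,0,0,1]]'
python3 - <<'E'
from h import *
M=cur();g=M[:3,3]-2*M[:3,2];v=Ro.from_euler('z',-YAW).apply(g-PIV);print(v,np.hypot(v[0],v[2]),np.arctan2(v[2],-v[0])-.245)
E
```

```text
clock: 8.05
eef_pos: [609.4, 1.6, 261.9]
tcp_rot: [-3.139, -0.35, -3.074]
contact_force: [-4.4, -18.4, 12.8]
opening: 0.33
grasp_force: 51.2
clock: 8.75
eef_pos: [650.5, 4.4, 280.9]
tcp_rot: [-3.14, -0.353, -3.073]
contact_force: [-3.1, -6.5, -6.6]
opening: 0.314
grasp_force: 103.6
clock: 9.45
eef_pos: [697.0, 7.6, 291.4]
tcp_rot: [-3.141, -0.35, -3.074]
contact_force: [5.4, -6.2, -16.1]
opening: 0.301
grasp_force: 109.6
[-38.62104811  -0.75167828 233.27300317] 236.4484708493901 1.1617230564356849
```

```bash
cd .;
python3 -m inch '[[0,0,0,0,0,0,-1],[0,0,0,0,0,0,-1],[0,0,0,0,0,0,-1],[0,0,0,0,0,0,-1],[0,0,-0.02,0,0,0,-1],[0,0,-0.04,0,0,0,-1],[0,0,-0.04,0,0,0,-1],[0,0,-0.03,0,0,0,-1]]'
python3 -m inch '[[0,0,0,0,0,0,-1],[0,0,0,0,0,0,-1]]'
python3 - <<'E'
from h import *
f=eyes.grab_frame("side");t=eyes.grab_frame("top")
for c in blobs(f,(235,95,290,160),lo=(120,120,120),amin=8): print(cv2.boundingRect(c))
for a in(1,1.12): print(proj(f,lev(279,a)))
cv2.imwrite("pics/c3.png",np.hstack([cv2.resize(f["img"][100:260,190:350],(480,480)),cv2.resize(t["img"][150:260,220:320],(320,480))]))
for c in blobs(t,(140,225,180,262)):
    m=cv2.moments(c);print("top",m["m10"]/m["m00"],m["m01"]/m["m00"],worldrect(t,c,22))
print(cur(),r.sense()["qpos"])
E
```

```text
clock: 10.25
eef_pos: [740.5, 11.8, 419.1]
tcp_rot: [3.141, -0.349, -3.073]
contact_force: [0.6, 1.1, -0.4]
opening: 0.999
grasp_force: 0.0
clock: 10.45
eef_pos: [740.1, 11.6, 416.2]
tcp_rot: [3.142, -0.35, -3.073]
contact_force: [0.1, 0.1, -0.6]
opening: 0.999
grasp_force: 0.0
(260, 154, 21, 6)
(245, 121, 12, 11)
(235, 95, 55, 27)
[np.float64(264.96018751238154), np.float64(130.37696328733028)]
[np.float64(250.69301262596005), np.float64(125.80627609276142)]
top 161.1984496124031 249.25891472868216 ((476.1861877441406, 312.9122009277344), (37.17925262451172, 27.76344871520996), 72.3340835571289)
[[ -0.93587552  -0.06819479  -0.34566816 739.4162957 ]
 [ -0.06402191   0.99767201  -0.02348928  11.4951684 ]
 [  0.34646529   0.00014729  -0.93806278 414.49919267]
 [  0.           0.           0.           1.        ]] [ 0.02070748  0.67449104  0.81401934 -0.01801003  2.00645951 -1.62304818]
```

View pics/c3.png

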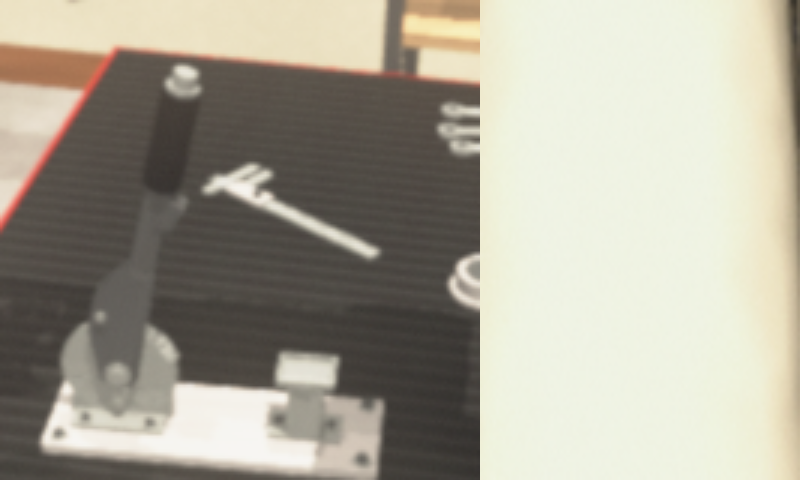

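The lever stands in the top notch, with its button at (251,126) in the full frame, matching 1.12. The tray is clear. Now the buffer.

```bash
cd .;
python3 -m inch '[[0,0.04,0,0,0,0,-1],[0,0.04,0,0,0,0,-1],[0,0.04,0,0,0,0,-1],[0,0.04,0,0,0,0,-1],[0,0,0,0,0,0,-1],[0,0,0,0,0,0,-1]]' 30
python3 - <<'E'
from h import *
A=T([476.2,312.9,120],down(162.3))
print(r.sense()["eef_pos"],rows(cur(),A,12))
E
```

```text
clock: 11.15
eef_pos: [728.4, 172.0, 414.4]
tcp_rot: [-3.141, -0.354, -3.072]
contact_force: [0.2, -1.0, 0.1]
opening: 1.004
grasp_force: 0.0
[728.37584719 171.9958781  414.41786125] [ 0.0059  0.0212  0.0271  1.0046 -1.4861 -5.6287]
```

```bash
cd .;
python3 -m inch '[[0.0059,0.0212,0.0271,1.005,-1.486,-5.63,-1],[0.0059,0.0212,0.0271,1.005,-1.486,-5.63,-1],[0.0059,0.0212,0.0271,1.005,-1.486,-5.63,-1],[0.0059,0.0212,0.0271,1.005,-1.486,-5.63,-1],[0.0059,0.0212,0.0271,1.005,-1.486,-5.63,-1],[0.0059,0.0212,0.0271,1.005,-1.486,-5.63,-1]]'
python3 -m inch '[[0.0059,0.0212,0.0271,1.005,-1.486,-5.63,-0.1],[0.0059,0.0212,0.0271,1.005,-1.486,-5.63,-0.1],[0.0059,0.0212,0.0271,1.005,-1.486,-5.63,-0.1],[0.0059,0.0212,0.0271,1.005,-1.486,-5.63,-0.1],[0.0059,0.0212,0.0271,1.005,-1.486,-5.63,-0.1],[0.0059,0.0212,0.0271,1.005,-1.486,-5.63,-0.1],[0,0,0,0,0,0,-0.1],[0,0,0,0,0,0,-0.1]]'
python3 - <<'E'
from h import *
print(rows(cur(),T([476.2,312.9,120],down(162.3))))
E
```

```text
clock: 11.75
eef_pos: [613.0, 270.2, 272.2]
tcp_rot: [3.088, -0.174, -2.465]
contact_force: [-0.0, -0.3, -0.1]
opening: 1.001
grasp_force: 0.0
clock: 12.55
eef_pos: [478.0, 311.5, 120.2]
tcp_rot: [-3.14, -0.0, -1.883]
contact_force: [0.8, 0.7, 0.3]
opening: 0.552
grasp_force: 0.0
[-0.0008  0.0022  0.0002 -0.0668 -0.0112 -0.178 ]
```

```bash
cd .;
python3 -m inch '[[-0.001,0.002,0.03,0,0,-0.2,-0.1],[0,0,0.04,0,0,0,-0.1],[0,0,0.02,0,0,0,-0.1],[0,0,0.006,0,0,0,-0.1],[0,0,0,0,0,0,-0.1],[0,0,0,0,0,0,1],[0,0,0,0,0,0,1],[0,0,0,0,0,0,1]]' 30
python3 -m inch '[[0,0,0,0,0,0,1],[0,0,0,0,0,0,1],[0,0,-0.03,0,0,0,1],[0,0,-0.05,0,0,0,1],[0,0,-0.05,0,0,0,1],[0,0,0,0,0,0,1]]'
python3 - <<'E'
from h import *
s=fx([-160,0,0]);print(s)
print(cur()[:3,3],rows(cur(),T([s[0],s[1]+60,165],down(93.92)),10))
E
```

```text
clock: 13.35
eef_pos: [478.3, 314.9, 26.1]
tcp_rot: [-3.138, 0.004, -1.878]
contact_force: [0.9, -1.5, 6.8]
opening: 0.323
grasp_force: 30.4
clock: 13.95
eef_pos: [480.1, 316.6, 161.9]
tcp_rot: [-3.132, 0.01, -1.878]
contact_force: [0.3, 0.7, -0.7]
opening: 0.316
grasp_force: 29.8
[576.5743238    0.06183296  60.        ]
[480.06024011 316.5788027  161.86805022] [ 0.0104 -0.0272 -0.0003 -0.0108  0.0831  6.849 ]
```

```bash
cd .;
python3 -m inch '[[0.0104,-0.0272,-0.0003,0,0.08,6.85,1],[0.0104,-0.0272,-0.0003,0,0.08,6.85,1],[0.0104,-0.0272,-0.0003,0,0.08,6.85,1],[0.0104,-0.0272,-0.0003,0,0.08,6.85,1],[0.0104,-0.0272,-0.0003,0,0.08,6.85,1]]'
python3 -m inch '[[0.0104,-0.0272,-0.0003,0,0.08,6.85,1],[0.0104,-0.0272,-0.0003,0,0.08,6.85,1],[0.0104,-0.0272,-0.0003,0,0.08,6.85,1],[0.0104,-0.0272,-0.0003,0,0.08,6.85,1],[0.0104,-0.0272,-0.0003,0,0.08,6.85,1],[0,0,0,0,0,0,1],[0,0,0,0,0,0,1],[0,0,0,0,0,0,1]]'
python3 - <<'E'
from h import *
s=fx([-157.5,0,0]);
print(r.sense()["eef_pos"],rows(cur(),T([s[0],s[1],120],down(93.92))))
E
```

```text
clock: 14.45
eef_pos: [565.2, 200.0, 156.5]
tcp_rot: [-3.139, -0.004, -2.48]
contact_force: [-0.1, -0.5, 0.7]
opening: 0.316
grasp_force: 29.8
clock: 15.25
eef_pos: [573.6, 58.3, 158.8]
tcp_rot: [-3.135, -0.008, -3.072]
contact_force: [0.3, 0.3, 0.0]
opening: 0.317
grasp_force: 29.8
[573.55258949  58.27193487 158.83838949] [-0.0018 -0.058   0.0392 -0.3788 -0.4744  0.0884]
```

```bash
cd .;
python3 -m inch '[[0,-0.03,0,0,0,0,1],[-0.0018,-0.028,0.01,-0.38,-0.47,0,1],[0,0,0.029,0,0,0,1],[0,0,0,0,0,0,1],[0,0,0,0,0,0,1]]'
python3 - <<'E'
from h import *
s=fx([-157.5,0,0]);
print(r.sense()["eef_pos"],rows(cur(),T([s[0],s[1],120],down(93.92))))
f=eyes.grab_frame("side")
print(-np.array(f["R"]).T@f["t"])
a=cv2.resize(f["img"][160:260,240:340],(600,600),interpolation=cv2.INTER_CUBIC)
for z,col in((72,(0,0,255)),(98,(0,255,0))):
  for dx in(-18,18):
    for dy in(-14,14):
      p=proj(f,fx([-160+dx,dy,z-60]));cv2.circle(a,(int((p[0]-240)*6),int((p[1]-160)*6)),3,col,-1)
cv2.imwrite("pics/c4.png",a)
E
```

```text
clock: 15.75
eef_pos: [578.8, 0.7, 120.0]
tcp_rot: [3.142, -0.002, -3.072]
contact_force: [0.3, 0.7, -0.2]
opening: 0.321
grasp_force: 29.8
[578.76569907   0.68830188 119.97448904] [-0.0003 -0.0005 -0.      0.0024 -0.1159  0.0727]
[ 427.05680097 1026.87719592  831.73756398]
```

View pics/c4.png

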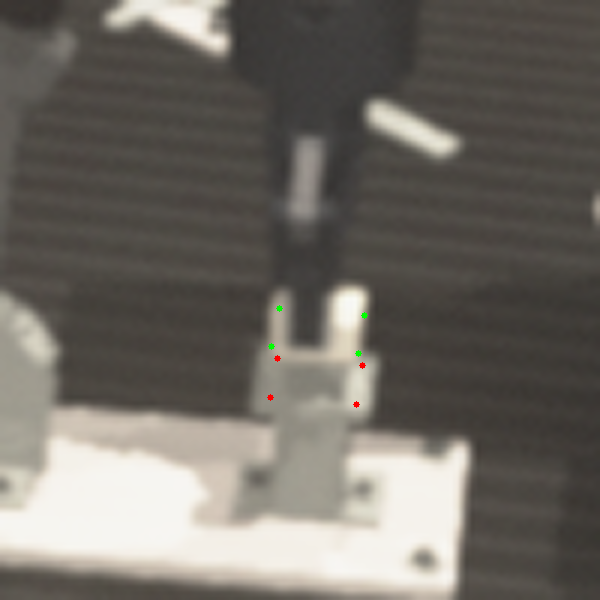

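The crop shows the block spanning columns 268–368 over the tray at 252–378, so it is centred. Lowering.

```bash
cd .;
python3 -m inch '[[-0.0003,-0.0005,0.006,0,0,0,1],[0,0,0.006,0,0,0,1],[0,0,0.004,0,0,0,1],[0,0,0.003,0,0,0,1],[0,0,0,0,0,0,1],[0,0,0,0,0,0,1]]'
python3 -m inch '[[0,0,0.002,0,0,0,1],[0,0,0,0,0,0,1],[0,0,0,0,0,0,1]]'
```

```text
clock: 16.4
eef_pos: [579.4, -0.8, 101.1]
tcp_rot: [-3.141, -0.001, -3.073]
contact_force: [-0.0, -0.4, 0.6]
opening: 0.318
grasp_force: 29.8
clock: 16.7
eef_pos: [579.4, -0.8, 99.1]
tcp_rot: [-3.141, -0.0, -3.073]
contact_force: [0.0, 0.1, 0.4]
opening: 0.32
grasp_force: 29.8
```

```bash
cd .;
python3 -m inch '[[0,0.0008,0.001,0,0,0,1],[0,0,0,0,0,0,1],[0,0,0,0,0,0,1]]'
python3 -m inch '[[0,0,0.001,0,0,0,1],[0,0,0,0,0,0,1],[0,0,0,0,0,0,1]]'
python3 -m inch '[[0,0,0.001,0,0,0,1],[0,0,0,0,0,0,1],[0,0,0,0,0,0,1]]'
```

```text
clock: 17.0
eef_pos: [579.5, 0.1, 98.2]
tcp_rot: [-3.141, -0.0, -3.073]
contact_force: [1.1, 0.1, 1.5]
opening: 0.32
grasp_force: 30.0
clock: 17.3
eef_pos: [579.5, 0.1, 98.1]
tcp_rot: [-3.141, -0.0, -3.073]
contact_force: [-3.9, 0.5, 12.0]
opening: 0.323
grasp_force: 31.2
clock: 17.6
eef_pos: [579.5, 0.1, 98.0]
tcp_rot: [-3.141, 0.0, -3.073]
contact_force: [-7.5, 0.2, 22.3]
opening: 0.316
grasp_force: 32.4
```

The block touches down at TCP height 98.2, which matches the seat floor. Releasing.

```bash
cd .;
python3 -m inch '[[0,0,-0.002,0,0,0,1],[0,0,0,0,0,0,-0.2],[0,0,0,0,0,0,-0.2],[0,0,0,0,0,0,-0.2],[0,0,-0.01,0,0,0,-0.2],[0,0,-0.03,0,0,0,-0.2],[0,0,-0.04,0,0,0,-0.2],[0,0,-0.04,0,0,0,-0.2]]'
python3 -m inch '[[0.04,0,-0.04,0,0,0,1],[0.04,0,-0.04,0,0,0,1],[0.04,0,-0.04,0,0,0,1],[0.04,0,-0.04,0,0,0,1],[0,0,0,0,0,0,1],[0,0,0,0,0,0,1]]'
python3 - <<'E'
from h import *
print(r.sense()["qpos"])
f=eyes.grab_frame("side");t=eyes.grab_frame("top")
a=cv2.resize(f["img"][110:240,220:340],(480,520),interpolation=cv2.INTER_CUBIC)
for dx in(-18,18):
    for dy in(-14,14):
      p=proj(f,fx([-160+dx,dy,34]));cv2.circle(a,(int((p[0]-220)*4),int((p[1]-110)*4)),2,(0,0,255),-1)
cv2.imwrite("pics/c5.png",np.hstack([a,cv2.resize(t["img"][160:260,240:300],(312,520))]))
E
```

```text
clock: 18.4
eef_pos: [579.0, 0.1, 219.6]
tcp_rot: [-3.141, -0.001, -3.073]
contact_force: [1.1, -0.3, 0.4]
opening: 0.603
grasp_force: 0.0
clock: 19.0
eef_pos: [438.4, -9.5, 361.1]
tcp_rot: [-3.141, 0.003, -3.074]
contact_force: [0.1, 0.2, -0.3]
opening: -0.003
grasp_force: 0.0
[-0.02496516 -0.05055825  1.86184097 -0.00028341  1.32716257 -1.66375169]
```

View pics/c5.png

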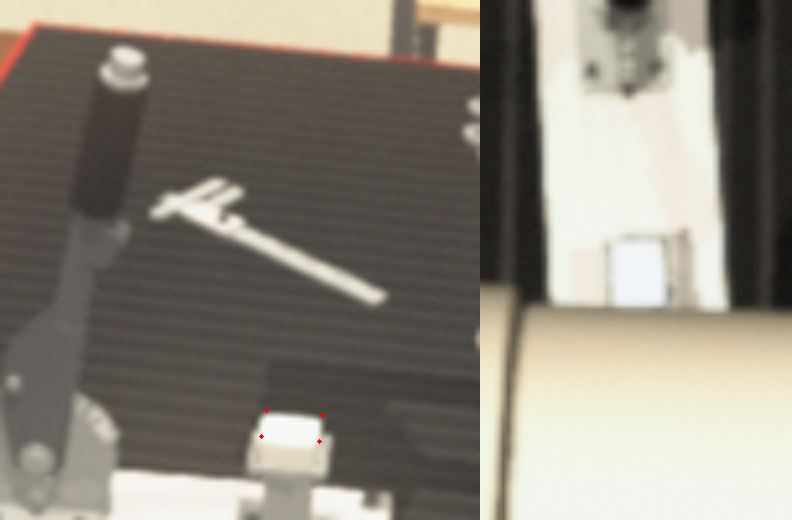

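The crop shows the white block sitting flat inside the tray at (290,430), with its top corners on the predicted marks and the lever still up. Before pressing the button I'll check the sweep's reach with a fitted planar arm model.

```bash
cat > arm.py <<'E'
from h import *
from scipy.optimize import least_squares
D=[(.3536,1.634,1.1552,624.6,247.6),(.2099,1.9267,1.0058,504,209.6),(.5102,1.2129,1.7713,644.6,351.4),(.6745,.8140,2.0065,739.5,414.5),(-.0506,1.8618,1.3272,438.5,361.1),(-.0785,1.8889,.7194,608,421)]
A=[];b=[]
for a,c,e,R_,z in D:
    s=a+c;w=s+e
    A+=[[1,0,np.sin(a),np.sin(s),np.cos(s),np.sin(w)],[0,1,np.cos(a),np.cos(s),-np.sin(s),np.cos(w)]];b+=[R_,z]
K,res,rk,_=np.linalg.lstsq(np.array(A),np.array(b),rcond=None)
def ik(R_,z,tl):
    w=np.pi-np.radians(tl)
    def e(q):
        a,s=q[0],q[0]+q[1]
        return [K[0]+K[2]*np.sin(a)+K[3]*np.sin(s)+K[4]*np.cos(s)+K[5]*np.sin(w)-R_,K[1]+K[2]*np.cos(a)+K[3]*np.cos(s)-K[4]*np.sin(s)+K[5]*np.cos(w)-z]
    o=least_squares(e,[0,1.9]);a,c=o.x
    return np.round([a,c,w-a-c],2),round(np.sqrt(2*o.cost),1)
def B(a,L,tl=None): # tool along the lever axis, TCP at L
    return T(lev(L,a),tilt(down(93.92),np.degrees(np.pi/2-.245-a) if tl is None else tl))
E
python3 - <<'E'
from arm import *
print(np.round(K,1),np.abs(np.array(A)@K-b).max())
for a in(1.12,.8,.6,.4,.28,.2,.12,.08):
    p=lev(296,a);print(a,np.round(p),ik(np.hypot(p[0],p[1]),p[2],np.degrees(np.pi/2-.245-a)))
print(rows(cur(),B(1.12,350),5), rows(B(1.12,350),B(1.12,306)),rows(B(1.12,296),B(.12,296),28))
E
```

```text
[ -0.9 292.6 569.2 494.6  57.7 325.8] 1.0507631473548713
1.12 [676.   7. 350.] (array([0.26, 1.56, 1.12]), np.float64(0.0))
0.8 [588.   1. 316.] (array([0.01, 2.01, 0.6 ]), np.float64(0.0))
0.6 [540.  -2. 281.] (array([-0.08,  2.27,  0.22]), np.float64(0.0))
0.4 [500.  -5. 238.] (array([-0.02,  2.51, -0.27]), np.float64(0.0))
0.28 [481.  -7. 208.] (array([ 0.15,  2.64, -0.69]), np.float64(0.0))
0.2 [470.  -7. 187.] (array([ 0.36,  2.71, -1.06]), np.float64(0.0))
0.12 [460.  -8. 166.] (array([ 0.67,  2.76, -1.49]), np.float64(0.0))
0.08 [456.  -8. 155.] (array([ 2.76,  3.28, -4.14]), np.float64(0.0))
[-0.046   0.     -0.005  -0.0026 -2.3694 -0.0027] [-0.    -0.     0.044  0.    -0.    -0.   ] [ 0.0106  0.      0.0002 -0.     -2.0463 -0.    ]
```

Run:
```python
from arm import *
for a in(1.12,.9,.8,.7,.6,.5,.4,.3,.2,.12):
    best=None
    for tl in range(0,75):
        R=tilt(down(93.92),tl).as_matrix();p=lev(279,a)-17*R[:,2]
        q,e=ik(np.hypot(p[0],p[1]),p[2],tl)
        if e<.5 and q[2]>.08 and q[1]<2.6: best=(tl,q)
    print(a,"ideal",round(90-np.degrees(.245+a)),best)
```

```text
1.12 ideal 12 (52, array([0.05, 2.1 , 0.09]))
0.9 ideal 24 (50, array([-0.03,  2.2 ,  0.1 ]))
0.8 ideal 30 (49, array([-0.05,  2.24,  0.09]))
0.7 ideal 36 (47, array([-0.07,  2.28,  0.11]))
0.6 ideal 42 (46, array([-0.08,  2.32,  0.1 ]))
0.5 ideal 47 (44, array([-0.08,  2.35,  0.1 ]))
0.4 ideal 53 (42, array([-0.07,  2.38,  0.09]))
0.3 ideal 59 (39, array([-0.05,  2.4 ,  0.11]))
0.2 ideal 65 (36, array([-0.01,  2.41,  0.11]))
0.12 ideal 69 (34, array([0.03, 2.42, 0.1 ]))
```

```bash
cat >> arm.py <<'E'
H=89.5
LA=[.08,.12,.2,.3,.4,.5,.6,.7,.8,1.2];LT=[32,34,36,39,42,44,46,47,49,52]
def tl(a): return min(np.degrees(np.pi/2-.245-a),np.interp(a,LA,LT)-2)
def Bp(a,d,w=8,lat=2): # fingertip corner (-w,0,17) at depth d into the button, lat above the axis
    t=np.radians(tl(a));h=np.radians(H)
    R=Ro.from_rotvec(-t*np.array([-np.sin(h-np.pi/2),np.cos(h-np.pi/2),0]))*down(H)
    th=.245+a;c=fx([-(287-d)*np.cos(th)+lat*np.sin(th),0,(287-d)*np.sin(th)+lat*np.cos(th)])
    return T(c-R.apply([-w,0,17]),R)
def depth(a,w=8):
    M=cur();c=M@np.array([-w,0,17,1]);v=Ro.from_euler('z',-YAW).apply(c[:3]-PIV);th=.245+a
    F=Ro.from_euler('z',-YAW).apply(r.sense()["contact_force"])
    return dict(d=287-(-v[0]*np.cos(th)+v[2]*np.sin(th)),lat=v[0]*np.sin(th)+v[2]*np.cos(th),y=v[1],ang=np.arctan2(v[2],-v[0])-.245,Fax=-F[0]*np.cos(th)+F[2]*np.sin(th),Fn=F[0]*np.sin(th)+F[2]*np.cos(th))
E
python3 - <<'E'
from arm import *
print(rows(cur(),Bp(1.12,-60),6)); print(rows(Bp(1.12,-60),Bp(1.12,-6),1))
av=np.r_[1.12:.09:-.04]
for i in range(len(av)-1): print(round(av[i+1],2),round(tl(av[i+1])),rows(Bp(av[i],8),Bp(av[i+1],8))[[0,1,2,4]])
E
```

```text
[-0.0371  0.0013 -0.0062  0.0733 -1.9734  0.7319]
[ 0.      0.0009  0.054   0.      0.     -0.    ]
1.08 14 [ 0.0118 -0.0008  0.0005 -2.2918]
1.04 16 [ 0.0118 -0.0008  0.0005 -2.2918]
1.0 19 [ 0.0118 -0.0008  0.0005 -2.2918]
0.96 21 [ 0.0118 -0.0008  0.0005 -2.2918]
0.92 23 [ 0.0118 -0.0008  0.0005 -2.2918]
0.88 26 [ 0.0118 -0.0008  0.0005 -2.2918]
0.84 28 [ 0.0118 -0.0008  0.0005 -2.2918]
0.8 30 [ 0.0118 -0.0008  0.0005 -2.2918]
0.76 32 [ 0.0118 -0.0007  0.0005 -2.2918]
0.72 35 [ 0.0118 -0.0007  0.0005 -2.2918]
0.68 37 [ 0.0118 -0.0007  0.0005 -2.2918]
0.64 39 [ 0.0118 -0.0007  0.0005 -2.2918]
0.6 42 [ 0.0118 -0.0007  0.0005 -2.2918]
0.56 43 [ 0.0116 -0.0006  0.0004 -1.6149]
0.52 42 [ 0.0109 -0.0006  0.0002  0.8   ]
0.48 42 [ 0.0109 -0.0006  0.0008  0.8   ]
0.44 41 [ 0.0108 -0.0006  0.0014  0.8   ]
0.4 40 [ 0.0107 -0.0005  0.002   0.8   ]
0.36 39 [ 0.0105 -0.0005  0.0025  1.2   ]
0.32 38 [ 0.0103 -0.0005  0.0032  1.2   ]
0.28 36 [ 0.0101 -0.0005  0.0038  1.2   ]
0.24 35 [ 0.0098 -0.0004  0.0044  1.2   ]
0.2 34 [ 0.0095 -0.0004  0.005   1.2   ]
0.16 33 [ 0.0092 -0.0004  0.0057  1.    ]
0.12 32 [ 0.0089 -0.0003  0.0062  1.    ]
```

```bash
cd .;
python3 -m inch '[[-0.0371,0.0013,-0.0062,0.07,-1.97,0.73,1],[-0.0371,0.0013,-0.0062,0.07,-1.97,0.73,1],[-0.0371,0.0013,-0.0062,0.07,-1.97,0.73,1],[-0.0371,0.0013,-0.0062,0.07,-1.97,0.73,1],[-0.0371,0.0013,-0.0062,0.07,-1.97,0.73,1],[-0.0371,0.0013,-0.0062,0.07,-1.97,0.73,1],[0,0,0,0,0,0,1],[0,0,0,0,0,0,1]]'
python3 -c "
from arm import *
print(depth(1.12),rows(cur(),Bp(1.12,-4)))"
```

```text
clock: 19.9
eef_pos: [656.2, 6.5, 413.0]
tcp_rot: [3.141, 0.202, 3.133]
contact_force: [-0.6, 0.5, 0.3]
opening: 0.001
grasp_force: 0.0
{'d': np.float64(-57.881409090655154), 'lat': np.float64(1.5830912296287494), 'y': np.float64(0.0965694905284792), 'ang': np.float64(1.1245902158517818), 'Fax': np.float64(0.3847737836266627), 'Fn': np.float64(-0.5092137837133324)} [-0.0005  0.0008  0.0539  0.0177 -0.24    0.034 ]
```

```bash
cd .;
python3 -m inch '[[0,0.001,0.03,0,-0.2,0,1],[0,0,0.018,0,0,0,1],[0,0,0.006,0,0,0,1],[0,0,0,0,0,0,1],[0,0,0,0,0,0,1]]'
python3 -c "
from arm import *
print(depth(1.12))"
python3 -m inch '[[0,0,0.003,0,0,0,1],[0,0,0,0,0,0,1],[0,0,0,0,0,0,1]]'
python3 -c "
from arm import *
print(depth(1.12))"
```

```text
clock: 20.4
eef_pos: [667.1, 7.2, 363.3]
tcp_rot: [3.141, 0.21, 3.133]
contact_force: [0.0, 0.3, -0.3]
opening: 0.001
grasp_force: 0.0
{'d': np.float64(-7.087975786345794), 'lat': np.float64(2.3091619532987266), 'y': np.float64(0.09883343644406703), 'ang': np.float64(1.1278517814041487), 'Fax': np.float64(-0.2946185413162513), 'Fn': np.float64(-0.03356979948393693)}
clock: 20.7
eef_pos: [667.9, 7.2, 360.3]
tcp_rot: [3.141, 0.21, 3.133]
contact_force: [-0.1, 0.6, 0.1]
opening: 0.005
grasp_force: 0.0
{'d': np.float64(-4.005005938424347), 'lat': np.float64(2.474336793191952), 'y': np.float64(0.047641661394158076), 'ang': np.float64(1.1285025244127578), 'Fax': np.float64(0.12674380802201995), 'Fn': np.float64(-0.04147887074842406)}
```

```bash
cd .;
python3 -m inch '[[0,0,0.004,0,0,0,1],[0,0,0,0,0,0,1],[0,0,0,0,0,0,1]]' | grep -E "eef|contact"
python3 -c "
from arm import *
print(depth(1.12))"
python3 -m inch '[[0,0,0.003,0,0,0,1],[0,0,0,0,0,0,1],[0,0,0,0,0,0,1]]'| grep -E "eef|contact"
python3 -c "
from arm import *
print(depth(1.12))"
```

```text
eef_pos: [668.7, 7.3, 355.7]
contact_force: [0.7, 0.9, 0.6]
{'d': np.float64(0.6658145071726835), 'lat': np.float64(2.2396350927682818), 'y': np.float64(0.033312635388819095), 'ang': np.float64(1.1278215928604785), 'Fax': np.float64(0.4403815375852633), 'Fn': np.float64(0.834361920383903)}
eef_pos: [669.4, 7.3, 353.0]
contact_force: [-0.6, 0.4, 2.2]
{'d': np.float64(3.4502931647518835), 'lat': np.float64(2.4051498065775974), 'y': np.float64(0.009944263235879722), 'ang': np.float64(1.1284820829231599), 'Fax': np.float64(2.299496716382333), 'Fn': np.float64(-0.06505133847134942)}
```

```bash
cd .;
python3 -m inch '[[0,0,0.005,0,0,0,1],[0,0,0,0,0,0,1],[0.0118,-0.0008,0.0005,0,-2.29,0,1],[0.0118,-0.0008,0.0005,0,-2.29,0,1],[0.0118,-0.0008,0.0005,0,-2.29,0,1],[0.0118,-0.0008,0.0005,0,-2.29,0,1]]'| grep -E "eef|contact"
python3 - <<'E'
from arm import *
print(depth(.96))
f=eyes.grab_frame("side")
for a in(1.12,1,.96,.88,.8,.76,.64): print(a,np.round(proj(f,lev(228,a))),end=" ")
m=cv2.inRange(f["img"],(0,0,0),(58,58,58));cv2.imwrite("pics/c6.png",cv2.resize(f["img"][90:250,210:350],(560,640))[:600])
E
```

```text
eef_pos: [625.3, 4.4, 334.2]
contact_force: [-2.6, 0.6, 6.4]
{'d': np.float64(8.105249580424186), 'lat': np.float64(2.415741542239232), 'y': np.float64(-0.0338387443136242), 'ang': np.float64(0.9686616228009751), 'Fax': np.float64(6.863566908912252), 'Fn': np.float64(-0.11755758525494686)}
1.12 [247. 145.] 1 [258. 149.] 0.96 [262. 150.] 0.88 [269. 154.] 0.8 [276. 158.] 0.76 [279. 160.] 0.64 [288. 166.]
```

View pics/c6.png

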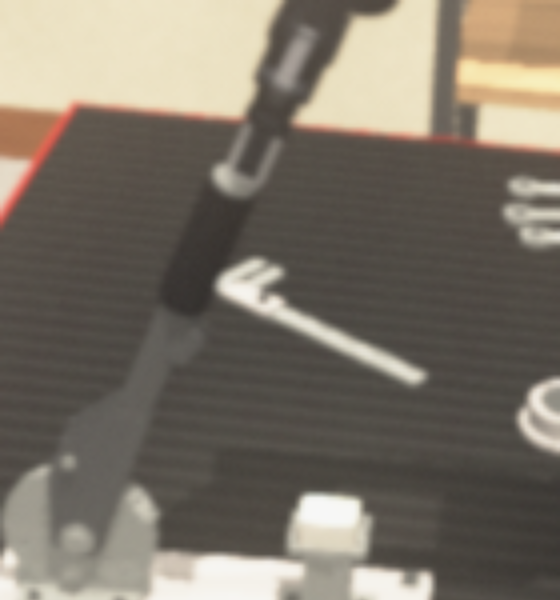

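The crop shows the fingertips pressed on the button at (235,180) and the grip centre at full-frame (261,150), i.e. 0.96. The lever is following with the button in, so I'll continue.

```bash
cd .;
python3 -m inch '[[0.0118,-0.0008,0.0005,0,-2.29,0,1],[0.0118,-0.0008,0.0005,0,-2.29,0,1],[0.0118,-0.0008,0.0005,0,-2.29,0,1],[0.0118,-0.0008,0.0005,0,-2.29,0,1],[0.0118,-0.0007,0.0005,0,-2.29,0,1],[0.0118,-0.0007,0.0005,0,-2.29,0,1],[0.0118,-0.0007,0.0005,0,-2.29,0,1],[0.0118,-0.0007,0.0005,0,-2.29,0,1]]'| grep -E "eef|contact"
python3 -c "
from arm import *
print(depth(.64),r.sense()['qpos'],rows(cur(),Bp(.64,8)))
av=np.r_[.64:.49:-.04]
for i in range(len(av)-1): print(rows(Bp(av[i],8),Bp(av[i+1],8)))"
```

```text
eef_pos: [544.5, -0.8, 284.2]
contact_force: [-5.2, 1.9, 5.3]
{'d': np.float64(8.777094537836888), 'lat': np.float64(1.45864999173088), 'y': np.float64(-0.017047261989708497), 'ang': np.float64(0.6452426906592281), 'Fax': np.float64(7.369847273867253), 'Fn': np.float64(-0.5602340416802791)} [-0.00202352 -0.06975515  2.23541634 -0.0135731   0.28509546 -1.55268308] [-0.0006  0.     -0.0008  0.026   0.2907  0.0045]
[ 0.0118 -0.0007  0.0005 -0.     -2.2918 -0.    ]
[ 0.0116 -0.0006  0.0004 -0.     -1.6149 -0.    ]
[ 0.0109 -0.0006  0.0002 -0.      0.8    -0.    ]
```

```bash
cd .;
python3 -m inch '[[0.0116,-0.0007,0.0002,0,-2.29,0,1],[0.0115,-0.0006,0.0002,0,-1.6,0,1],[0.0109,-0.0006,0.0002,0,0.8,0,1],[0.0109,-0.0006,0.0008,0,0.8,0,1],[0.0108,-0.0006,0.0014,0,0.8,0,1]]'| grep -E "eef|contact"
python3 -c "
from arm import *
print(depth(.44),r.sense()['qpos'],rows(cur(),Bp(.44,8)))"
```

```text
eef_pos: [504.3, -3.6, 244.2]
contact_force: [-5.8, 0.8, 3.2]
{'d': np.float64(8.622006652996106), 'lat': np.float64(0.5932521362827572), 'y': np.float64(-0.04987114786898334), 'ang': np.float64(0.442131099628415), 'Fax': np.float64(6.416725510581919), 'Fn': np.float64(-1.1405832865207972)} [-0.01167101 -0.07337646  2.36431004  0.01711217  0.13786912 -1.59007853] [-0.0013  0.0001 -0.0009  0.0244  0.0412  0.006 ]
```

```bash
cd .;
python3 -m inch '[[0.0104,-0.0005,0.0021,0,0.8,0,1],[0.0103,-0.0005,0.0026,0,1.2,0,1],[0.0101,-0.0005,0.0033,0,1.2,0,1],[0.0099,-0.0005,0.0039,0,1.2,0,1]]'| grep -E "eef|contact"
python3 - <<'E'
from arm import *
print(depth(.28),r.sense()['qpos'],rows(cur(),Bp(.28,8.5,lat=1)))
f=eyes.grab_frame("side")
cv2.imwrite("pics/c7.png",cv2.resize(f["img"][130:250,210:350],(700,600)))
for a in(.2,.28,.32,.4): print(a,np.round((np.array(proj(f,lev(228,a)))-[210,130])*5))
av=np.r_[.28:.06:-.04]
for i in range(len(av)-1): print(rows(Bp(av[i],8.5),Bp(av[i+1],8.5)))
E
```

```text
eef_pos: [479.9, -5.4, 208.6]
contact_force: [-6.9, 0.6, 2.1]
{'d': np.float64(9.034839178055222), 'lat': np.float64(0.4080949916988459), 'y': np.float64(-0.08409067317405669), 'ang': np.float64(0.281468150531097), 'Fax': np.float64(7.005811545112537), 'Fn': np.float64(-1.578243107555958)} [-0.01865813 -0.03772733  2.39336294  0.04214256  0.1518514  -1.62066912] [-0.0003  0.0001 -0.0007  0.028  -0.0592  0.0123]
0.2 [514. 332.]
0.28 [498. 302.]
0.32 [489. 288.]
0.4 [469. 259.]
[ 0.0098 -0.0004  0.0044  0.      1.2     0.    ]
[ 0.0095 -0.0004  0.005   0.      1.2     0.    ]
[ 0.0092 -0.0004  0.0056  0.      1.      0.    ]
[ 0.0089 -0.0003  0.0062  0.      1.      0.    ]
[ 0.0082 -0.0003  0.0066 -0.      2.      0.    ]
```

View pics/c7.png

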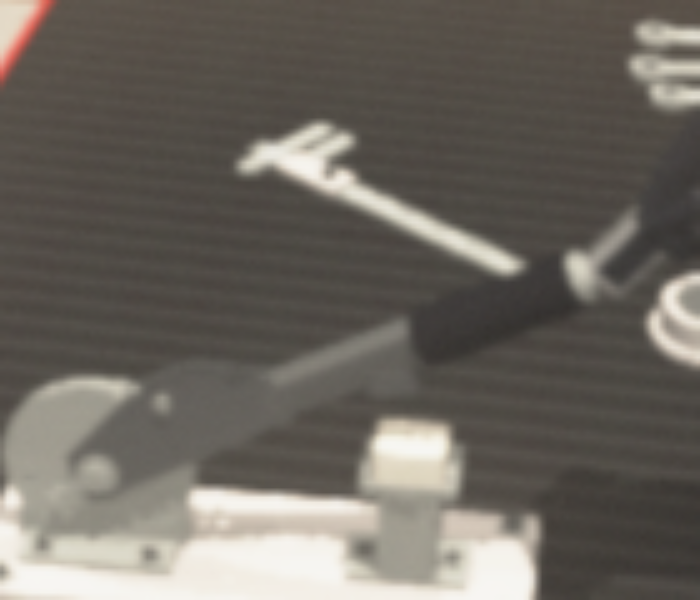

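The crop shows the lever at about 0.28, with its grip centre at (495,305), following with the button in. Finishing the swing.

```bash
cd .;
python3 -m inch '[[0.0098,-0.0004,0.0043,0,1.2,0,1],[0.0095,-0.0004,0.005,0,1.2,0,1],[0.0091,-0.0004,0.0056,0,1,0,1],[0.0089,-0.0003,0.0062,0,1,0,1]]'| grep -E "eef|contact"
python3 -c "
from arm import *
print(depth(.12))"
python3 -m inch '[[0.005,0,0.004,0,0,0,1],[0,0,0,0,0,0,1],[0,0,0,0,0,0,1]]'| grep -E "eef|contact"
python3 - <<'E'
from arm import *
print(depth(.1))
f=eyes.grab_frame("side")
cv2.imwrite("pics/c8.png",cv2.resize(f["img"][140:260,210:350],(700,600)))
for a in(.04,.08,.12,.16): print(a,np.round((np.array(proj(f,lev(228,a)))-[210,140])*5))
E
```

```text
eef_pos: [460.8, -6.7, 169.7]
contact_force: [-6.1, 0.0, 1.2]
{'d': np.float64(8.437823211395312), 'lat': np.float64(0.010907796670750258), 'y': np.float64(-0.032997539235293485), 'ang': np.float64(0.12003915749363725), 'Fax': np.float64(6.135355563140552), 'Fn': np.float64(-1.0156557003374955)}
eef_pos: [458.2, -6.7, 163.2]
contact_force: [-5.7, -0.7, -1.4]
{'d': np.float64(8.159090537945644), 'lat': np.float64(-1.4161963253162213), 'y': np.float64(0.15788223457419662), 'ang': np.float64(0.09492117511970088), 'Fax': np.float64(4.939406712759066), 'Fn': np.float64(-3.256912650210168)}
0.04 [537. 342.]
0.08 [532. 327.]
0.12 [527. 312.]
0.16 [521. 297.]
```

View pics/c8.png

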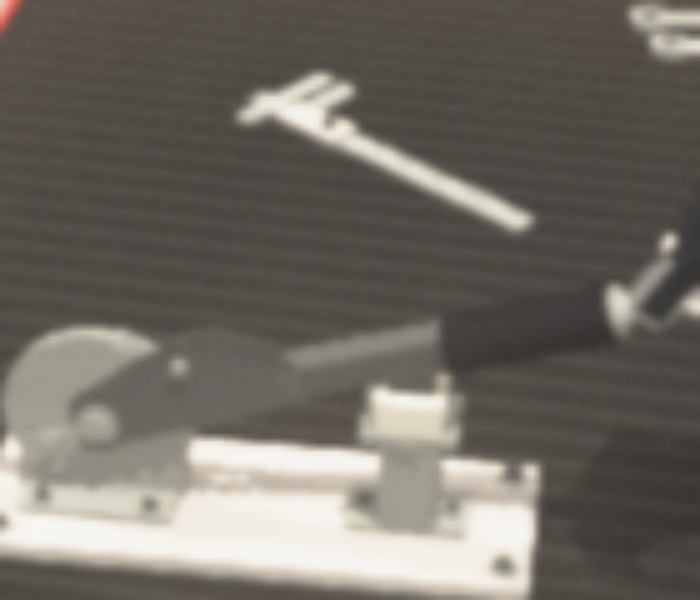

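The crop shows the lever's foot down on the buffer, with the grip centre at about (530,328), i.e. 0.08. I'll back off along the axis and let the button pop out.

```bash
cd .;
python3 -m inch '[[0.0065,0,-0.0077,0,0,0,1],[0.0065,0,-0.0077,0,0,0,1],[0.006,0,-0.02,0,0,0,1],[0,0,-0.04,0,0,0,1],[0,0,-0.04,0,0,0,1],[0,0,-0.04,0,0,0,1],[0,0,0,0,0,0,1],[0,0,0,0,0,0,1]]'
python3 -m inch '[[0,0,0,0,0,0,1],[0,0,0,0,0,0,1],[0,0,0,0,0,0,1],[0,0,0,0,0,0,1],[0,0,0,0,0,0,1]]'| grep -E "eef|contact"
python3 - <<'E'
from arm import *
f=eyes.grab_frame("side")
cv2.imwrite("pics/c9.png",cv2.resize(f["img"][140:260,210:350],(700,600)))
for L in(271,287): print(L,np.round((np.array(proj(f,lev(L,.08)))-[210,140])*5))
E
```

```text
clock: 25.25
eef_pos: [362.3, -6.0, 288.2]
tcp_rot: [3.141, 0.567, 3.133]
contact_force: [0.1, -0.1, -0.0]
opening: -0.002
grasp_force: 0.0
eef_pos: [362.1, -5.9, 286.1]
contact_force: [-0.1, 0.6, 0.8]
271 [618. 310.]
287 [650. 304.]
```

View pics/c9.png

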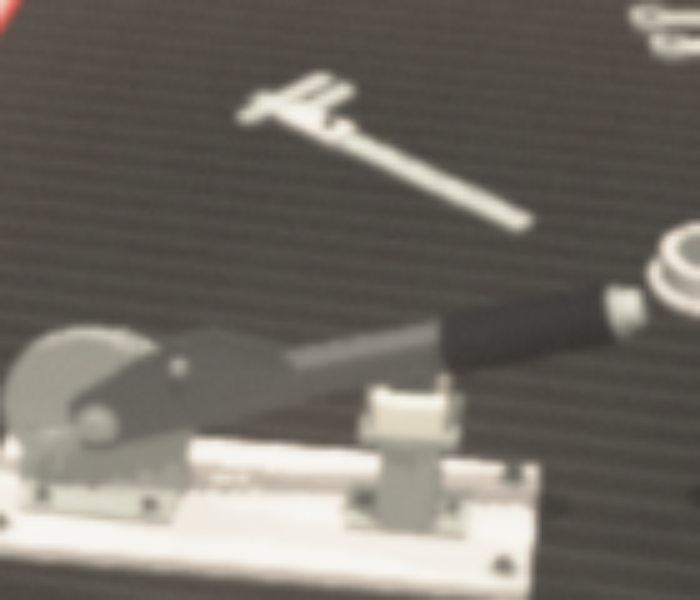

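The crop shows the lever resting on the seated buffer at (410,410), the button out at (635,310), and the arm clear. Handing in.

```bash
python3 -c "
from rig import r
print(r.sign_off())"
```

```text
the job is handed in; nothing more can be done
None
```

I handed the job in: the buffer is in its seat, the lever rests on it and the button is out, judging by the last picture; sign-off gave no verdict, and my first pull slipped off at 0.76 before I regripped to the ninth notch.

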